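# Steady the rocking draining rack

## Robot

A 6-joint arm with a two-finger parallel gripper is mounted at the origin on the work surface. World frame = base frame: x ahead of the robot, y to its left, z up, the work surface at z = 0. Lengths are in m, angles in rad, forces in N, time in s.
With the tool pointing down it reaches from about 0.425 to 0.95 m from the base axis. Payload 3.5 kg.
Tool frame: the origin (TCP) lies at the very end of the fingers, on their centre line; the grasp point (between the pads) lies env.hold_point_z behind it (env.hold_point_z is the distance from the TCP to the grasp point, in m); z points along the fingers, y is the direction in which the jaws open and shut (so a half turn about z gives the same grasp; the last joint's range is limited). The gripper opens to 85 mm and grips with 20 to 120 N. Pads are 22 mm wide; open, the fingers measure 114 mm over their backs; the gripper's body (76 mm by 85 mm) begins 54 mm behind the grasp point. The pads swing forward as they close: fully open they stand 13 mm farther back than shut.
Start: joints at [-1.296, 0.286, 1.577, -0, 1.279, -0.15], TCP at [0.278, -0.615, 0.231] pointing down, gripper open.
Joint ranges: [-2.77, 2.77], [-0.9, 2.22], [0.21, 2.48], [-1.53, 4.67], [0.24, 2.81], [-2.84, 2.84]. Speed limits (rad/s): [2.79, 2.79, 3.14, 3.14, 3.14, 3.14].

## Interface

Orientations are given as a unit quaternion [x, y, z, w].
In Python, from plant import env, viewer gives the robot as it stands.
- The arm moves only by the tool send_rows, never from a script. Its argument "plan" is a list of rows, each a list of 3 entries, a list of its own where there are three numbers: the closure, from 0 (fully open) to 1 (shut), then the shift along the tool's x, y, z in m, then the turn, a rotation vector about the tool's x, y, z in rad. In form: [[grip, [x, y, z], [wx, wy, wz]], ...]. A call has 1 to 20 rows; each row is the pose to reach, as a shift and turn from the pose commanded when the call began, along the tool's axes at that moment; what a row does not reach only later rows make up. A row lasts 1/12 s, in which the tool goes at most 41.7 mm and 7.16 degrees, less where a joint would pass 70% of its speed; a pose out of reach is approached as far as the arm can. A call with a gripper value outside its range is refused whole. The fingers move at their own pace and stop on an object; the grip force is fixed at half the most. Time passes only in rows, so rows that repeat a pose let the fingers close. It gives the time, the measured TCP pose, the force and the opening at its end, in the units of the state.
- env.get_state(): the state, without advancing time (a new reading comes with each control period).
- viewer.camera(name): name is "scene" or "top" or "wrist"; returns the picture (480x640x3 uint8, red, green, blue); there is no depth.
- viewer.get_calibration(name): a dict with "camera_matrix" (3x3 intrinsics, pixels), "pose" (4x4, takes a point from camera to world coordinates); the wrist camera has in their place "hand_eye" (4x4, takes a point from camera to tool coordinates, whose origin is the TCP and whose axes are the flange's). Camera axes: x right, y down, z forward; pixel columns grow to the right and rows downward; lengths in m; the calibration is good to about 2 mm. A picture is of the moment at which its call begins: read the wrist's pose just before it. get_calibration takes no time and is no camera call.
- env.hand_in(): hands the job in, once; it reports no verdict.
The state is a dict: "clock": time; "joint_pos": joint angles; "qvel": joint speeds; "effort": joint torques, N m; "position": TCP position; "orientation": TCP orientation; "ft_force": force on the tool from outside, world axes, zero at the start; "ft_torque": the same for the moment, N m; "grip_width": opening from 0.0 (shut) to 1.0 (fully open).
Only numpy, scipy, OpenCV 4.12 (cv2) and the standard library are available. Lean on these libraries where they do the work, as an engineer would, in place of code of your own. Each camera call takes 0.05 s, during which the arm holds its last target.

## Task

The beech draining rack rocks because one of its four feet has gone soft. Press down on its corners until you find the one that gives, then press only that corner's steel shim leaf down flat, leaving the other three leaves standing. Lift or shift nothing and leave the jars, jug and bottle alone; last, press the same corner of the rack again and finish while holding it firmly down on its shim.

Things in the scene. Friction and masses are not known exactly. Their poses are not given: they have to be found in the camera images.
- tray: Fixed flat steel drip tray, 214 x 424 mm (x, y), 9 mm high, under the rack. Origin: centre of its underside, on the worktop; x along its short side, away from the robot, y along its long side, to the robot's left, z up.
- rack: Loose beechwood draining rack of slats, 170 x 260 mm (x, y; axes as the tray's), 18 mm thick, 0.6 kg, lying centred over the tray on four feet that look alike, one under each corner. One foot, a different one each time, is soft. Origin: centre of its underside, 40 mm above the worktop; its top is 58 mm above the worktop.
- corner_1 (a point): Point on the rack's top at its near-left (-x, +y) corner, where to press it; 19 mm in from the x edge, 18 mm from the y edge; moves with the rack. Over the soft foot the corner sinks about 6 mm at 3 to 5 N and springs back; a firm corner sinks under 1.5 mm at 6 to 12 N. Its shim is shim_1.
- corner_2 (a point): Point on the rack's top at its near-right (-x, -y) corner, where to press it; 19 mm in from the x edge, 18 mm from the y edge; moves with the rack. Over the soft foot the corner sinks about 6 mm at 3 to 5 N and springs back; a firm corner sinks under 1.5 mm at 6 to 12 N. Its shim is shim_2.
- corner_3 (a point): Point on the rack's top at its far-left (+x, +y) corner, where to press it; 19 mm in from the x edge, 18 mm from the y edge; moves with the rack. Over the soft foot the corner sinks about 6 mm at 3 to 5 N and springs back; a firm corner sinks under 1.5 mm at 6 to 12 N. Its shim is shim_3.
- corner_4 (a point): Point on the rack's top at its far-right (+x, -y) corner, where to press it; 19 mm in from the x edge, 18 mm from the y edge; moves with the rack. Over the soft foot the corner sinks about 6 mm at 3 to 5 N and springs back; a firm corner sinks under 1.5 mm at 6 to 12 N. Its shim is shim_4.
- leaf_1 (a point): Free outer end of the steel shim leaf at the near-left (-x, +y) corner: a strip 26 mm wide, 3 mm thick, 70 mm long from hinge to here, rising obliquely outward (+y) from under the rack's side. Its hinge (axis along tray x) is at tray x = -70, y = +122, z = 12 mm; the rack's edge is at y = +130. Folding it brings a cam up under the rack.
- shim_1 (a joint): Angle of that leaf above horizontal, rad: 0 is flat on its stop (leaf top 13.5 mm above the worktop), 0.62 to 0.82 as found. Stays where left; 1 to 4 N straight down, 38 mm outward of the hinge, folds it. Flat under the soft corner, it lets that corner sink only about 2 mm and carries it when pressed with 6 to 12 N.
- leaf_2 (a point): Free outer end of the steel shim leaf at the near-right (-x, -y) corner: a strip 26 mm wide, 3 mm thick, 70 mm long from hinge to here, rising obliquely outward (-y) from under the rack's side. Its hinge (axis along tray x) is at tray x = -70, y = -122, z = 12 mm; the rack's edge is at y = -130. Folding it brings a cam up under the rack.
- shim_2 (a joint): Angle of that leaf above horizontal, rad: 0 is flat on its stop (leaf top 13.5 mm above the worktop), 0.62 to 0.82 as found. Stays where left; 1 to 4 N straight down, 38 mm outward of the hinge, folds it. Flat under the soft corner, it lets that corner sink only about 2 mm and carries it when pressed with 6 to 12 N.
- leaf_3 (a point): Free outer end of the steel shim leaf at the far-left (+x, +y) corner: a strip 26 mm wide, 3 mm thick, 70 mm long from hinge to here, rising obliquely outward (+y) from under the rack's side. Its hinge (axis along tray x) is at tray x = +70, y = +122, z = 12 mm; the rack's edge is at y = +130. Folding it brings a cam up under the rack.
- shim_3 (a joint): Angle of that leaf above horizontal, rad: 0 is flat on its stop (leaf top 13.5 mm above the worktop), 0.62 to 0.82 as found. Stays where left; 1 to 4 N straight down, 38 mm outward of the hinge, folds it. Flat under the soft corner, it lets that corner sink only about 2 mm and carries it when pressed with 6 to 12 N.
- leaf_4 (a point): Free outer end of the steel shim leaf at the far-right (+x, -y) corner: a strip 26 mm wide, 3 mm thick, 70 mm long from hinge to here, rising obliquely outward (-y) from under the rack's side. Its hinge (axis along tray x) is at tray x = +70, y = -122, z = 12 mm; the rack's edge is at y = -130. Folding it brings a cam up under the rack.
- shim_4 (a joint): Angle of that leaf above horizontal, rad: 0 is flat on its stop (leaf top 13.5 mm above the worktop), 0.62 to 0.82 as found. Stays where left; 1 to 4 N straight down, 38 mm outward of the hinge, folds it. Flat under the soft corner, it lets that corner sink only about 2 mm and carries it when pressed with 6 to 12 N.
- jar_1: Squat glass jar, upside down on the middle of the rack, 66 mm across, 60 mm high, loose. Origin: centre of its underside. Leave alone.
- jar_2: Squat glass jar, upside down on the middle of the rack, 66 mm across, 60 mm high, loose. Origin: centre of its underside. Leave alone.
- jug: White ceramic milk jug on the worktop to the robot's right, 84 mm across, 105 mm high, handle towards its +y. Origin: centre of its underside. Leave alone.
- bottle: Green glass bottle with swing-top stopper on the worktop to the robot's left, 72 mm across, 243 mm high. Origin: centre of its underside. Leave alone.

How it is judged:
By the outcome, as a careful person would: the job done as asked, in the order asked, and still so for the second after the job is handed in, while the arm keeps its last pose, push and grip.
It also fails if it takes over 58 s, if anything falls off the work surface, if the arm or the gripper's body presses on something with over 40 N, if the wrist force passes 120 N, or if a joint passes its speed limit or range.

## Working session

There is one attempt and no reset: what is moved stays moved. The work goes in short steps, Python scripts to look and compute and a tool call to move; the robot and the scene stay as the last step left them, time stands still between calls to the robot, and variables do not carry over. Pictures are saved under pics/ and viewed, and the job is handed in when it is done.

Besides the shell and the picture viewer there is one more tool, called as name([rows], argument=value, ...), one row to a line, values as JSON. send_rows: Moves the arm, as the interface text tells. Its arguments: {"type":"object","properties":{"plan":{"type":"array","items":{"type":"array"}}},"required":["plan"]}

```bash
mkdir -p pics; ls
python3 - <<'E'
from plant import env, viewer
import cv2
print(env.get_state(), env.hold_point_z)
for n in ["scene","top"]:
    im=viewer.camera(n); cv2.imwrite(f"pics/{n}0.png",im[:,:,::-1]); print(n,viewer.get_calibration(n))
print(viewer.get_calibration("wrist"))
E
```

```text
pics
{'clock': 0.0, 'joint_pos': array([-1.29601777e+00,  2.87213560e-01,  1.57820127e+00, -2.87682603e-06,
        1.27858144e+00, -1.49989498e-01]), 'qvel': array([-6.65829201e-04, -1.08577545e-03,  2.01562704e-04, -1.54501983e-03,
       -9.06589766e-05,  1.53540575e-03]), 'effort': array([-1.45346425e-03, -4.05988276e+01, -2.92625874e+01, -2.70280798e-04,
        5.82113615e-03,  3.81891979e-06]), 'position': array([ 0.27802463, -0.6143551 ,  0.2299021 ]), 'orientation': array([ 9.77530368e-01,  2.10791214e-01, -7.63119472e-05, -1.19938494e-03]), 'ft_force': array([-0.64215558,  0.54591626,  0.80587973]), 'ft_torque': array([ 0.00640507, -0.04199821, -0.02682092]), 'grip_width': 0.9968384812188334} 0.0187
scene {'camera_matrix': array([[545.32215902,   0.        , 323.54286156],
       [  0.        , 545.32215902, 235.03370512],
       [  0.        ,   0.        ,   1.        ]]), 'pose': array([[ 0.86041744,  0.43690834, -0.26228408,  0.95576208],
       [ 0.50940134, -0.72342604,  0.46600969, -0.69143482],
       [ 0.01386039, -0.53457072, -0.84501008,  1.33395542],
       [ 0.
[... 309 characters left out ...]
99992737,  0.01107588,  0.00475232,  0.00353245],
       [-0.0063896 , -0.15283154, -0.9882316 ,  1.20073578],
       [ 0.        ,  0.        ,  0.        ,  1.        ]])}
{'camera_matrix': array([[339.2668788 ,   0.        , 318.02242992],
       [  0.        , 339.2668788 , 237.39202864],
       [  0.        ,   0.        ,   1.        ]]), 'hand_eye': array([[ 3.88260978e-04, -9.54197841e-01, -2.99176084e-01,
         7.64763847e-02],
       [ 9.99999683e-01,  1.62426361e-04,  7.79721321e-04,
         1.41984823e-03],
       [-6.95414318e-04, -2.99176292e-01,  9.54197601e-01,
        -1.40990312e-01],
       [ 0.00000000e+00,  0.00000000e+00,  0.00000000e+00,
         1.00000000e+00]])}
```

View pics/scene0.png

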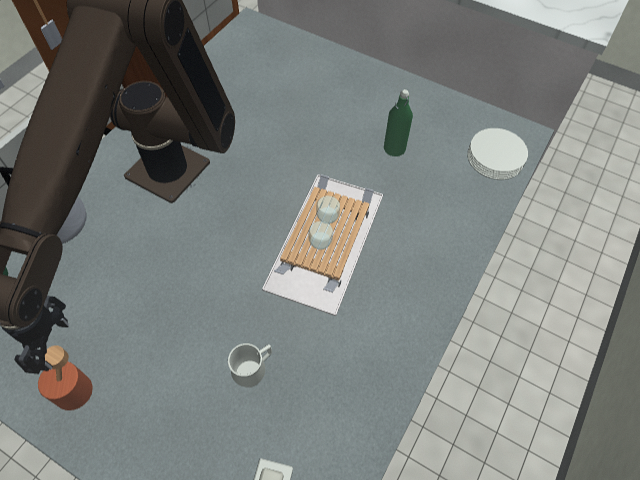

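View pics/top0.png

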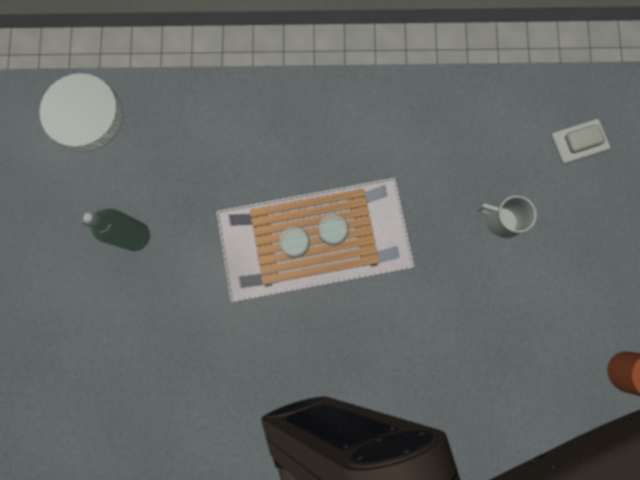

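```bash
cat > h.py <<'E'
import numpy as np, cv2
from plant import env, viewer
def ray(name,px,z):
    c=viewer.get_calibration(name);K=c["camera_matrix"];P=c["pose"]
    px=np.atleast_2d(np.float64(px)); d=np.c_[px,np.ones(len(px))]@np.linalg.inv(K).T@P[:3,:3].T
    o=P[:3,3]; return o+d*((z-o[2])/d[:,2])[:,None]
def rect(P):
    (c,s,a)=cv2.minAreaRect(np.float32(P[:,:2]*1000)); b=cv2.boxPoints((c,s,a)); return c,s,a,b
E
python3 - <<'E'
from h import *
for n in ["top","scene"]:
    im=cv2.imread(f"pics/{n}0.png"); hsv=cv2.cvtColor(im,cv2.COLOR_BGR2HSV)
    m1=cv2.inRange(hsv,(8,90,90),(22,255,255)); m2=cv2.inRange(hsv,(0,0,150),(180,40,255))
    roi=np.zeros(m1.shape,np.uint8)
    if n=="top": roi[165:310,205:425]=1
    else: roi[170:320,255:390]=1
    m1*=roi;m2*=roi
    for nm,m,z in (("rack",m1,.058),("tray",m2|m1,.009)):
        m=cv2.morphologyEx(m,cv2.MORPH_CLOSE,np.ones((9,9)))
        cs=cv2.findContours(m,cv2.RETR_EXTERNAL,cv2.CHAIN_APPROX_NONE)[0]; c=max(cs,key=cv2.contourArea)[:,0]
        print(n,nm,rect(ray(n,c,z)))
    cr=im[165:310,205:425] if n=="top" else im[160:320,250:390]
    cv2.imwrite(f"pics/{n}_c.png",cv2.resize(cr,None,fx=3.5,fy=3.5,interpolation=cv2.INTER_CUBIC))
E
```

```text
top rack ((551.1362915039062, 32.408897399902344), (168.06637573242188, 256.7570495605469), 10.164685249328613, array([[ 445.76605,  143.94244],
       [ 491.07806, -108.78468],
       [ 656.50653,  -79.12465],
       [ 611.1945 ,  173.60248]], dtype=float32))
top tray ((552.3143310546875, 32.09767150878906), (211.09259033203125, 420.9127502441406), 10.197490692138672, array([[ 411.17578,  220.54346],
       [ 485.69482, -193.72028],
       [ 693.4529 , -156.34811],
       [ 618.93384,  257.91562]], dtype=float32))
scene rack ((557.6251220703125, 28.376724243164062), (168.7124786376953, 263.27691650390625), 10.113076210021973, array([[ 451.46497 ,  143.15771 ],
       [ 497.6941  , -116.028725],
       [ 663.7853  ,  -86.40427 ],
       [ 617.55615 ,  172.78217 ]], dtype=float32))
scene tray ((555.114990234375, 34.4959716796875), (214.16891479492188, 430.0060729980469), 10.176307678222656, array([[ 411.72885,  227.1973 ],
       [ 487.7014 , -196.04422],
       [ 698.5011 , -158.20535],
       [ 622.52856,  265.03616]], dtype=float32))
```

View pics/top_c.png

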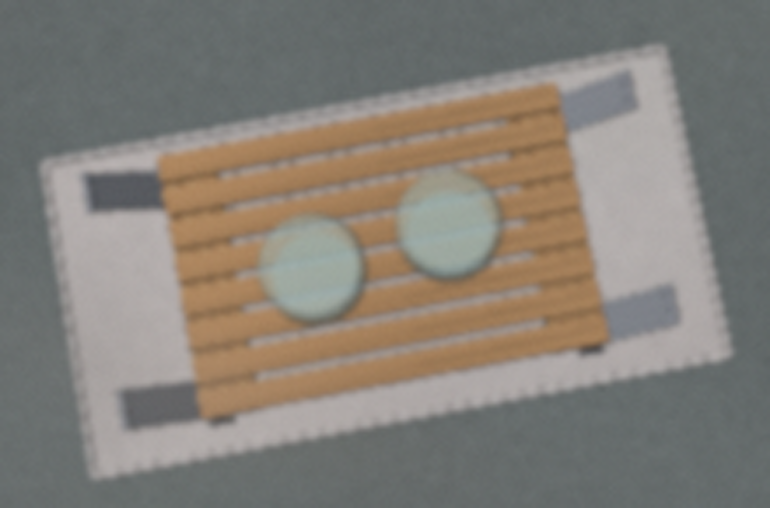

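View pics/scene_c.png

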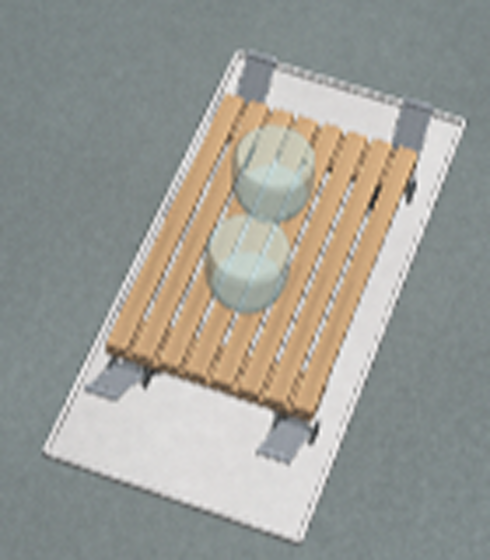

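```bash
cat >> h.py <<'E'
from scipy.spatial.transform import Rotation as R
C=np.array([.5535,.032]); YAW=np.radians(10.17)
def loc(lx,ly): 
    c,s=np.cos(YAW),np.sin(YAW); return C+np.array([c*lx-s*ly,s*lx+c*ly])/1000
def tolocal(p):
    c,s=np.cos(YAW),np.sin(YAW); d=(np.asarray(p)[:2]-C)*1000; return np.array([c*d[0]+s*d[1],-s*d[0]+c*d[1]])
def shift(w):
    s=env.get_state(); Rm=R.from_quat(s["orientation"]); sh=Rm.inv().apply(np.r_[w]-s["position"])
    G=R.from_euler('z',YAW)*R.from_quat([1,0,0,0]); rv=(Rm.inv()*G).as_rotvec()
    print("shift",sh.round(4),"turn",rv.round(4))
def st():
    s=env.get_state(); print("t",round(s["clock"],2),"pos",s["position"].round(4),"loc",tolocal(s["position"]).round(1),"F",s["ft_force"].round(2),"grip",round(s["grip_width"],3),"q",s["joint_pos"].round(2))
E
python3 - <<'E'
from h import *
print(ray("top",[(140,240)],.02),ray("top",[(515,215)],.1), [tolocal(ray("top",[(205+x/3.5,165+y/3.5)],.118)[0]) for x,y in ((310,267),(448,222))])
print([loc(a,b) for a,b in ((-66,112),(-66,-112),(66,112),(66,-112))])
shift([*loc(-66,-112),.2])
E
```

```text
[[0.55171787 0.42917641 0.02      ]] [[ 0.58541017 -0.39911787  0.1       ]] [array([-14.38702587,  43.58849976]), array([ -3.1386702 , -42.41129513])]
[array([0.46876121, 0.1305867 ]), array([ 0.50831275, -0.08989386]), array([0.59868725, 0.15389386]), array([ 0.63823879, -0.0665867 ])]
shift [ 0.4259 -0.3829  0.031 ] turn [-2.200e-03 -1.000e-04  2.473e-01]
```

send_rows([
  [1,[0.03,-0.027,0],[0,0,0]],
  [1,[0.06,-0.054,0],[0,0,0.06]],
  [1,[0.09,-0.081,0],[0,0,0.12]],
  [1,[0.12,-0.108,0],[0,0,0.18]],
  [1,[0.15,-0.135,0],[0,0,0.247]],
  [1,[0.18,-0.162,0],[0,0,0.247]],
  [1,[0.21,-0.189,0],[0,0,0.247]],
  [1,[0.24,-0.216,0],[0,0,0.247]],
  [1,[0.27,-0.243,0],[0,0,0.247]],
  [1,[0.3,-0.27,0],[0,0,0.247]],
  [1,[0.33,-0.297,0],[0,0,0.247]],
  [1,[0.36,-0.324,0],[0,0,0.247]],
  [1,[0.39,-0.351,0],[0,0,0.247]],
  [1,[0.416,-0.374,0.01],[0,0,0.247]],
  [1,[0.426,-0.383,0.031],[0,0,0.247]],
  [1,[0.426,-0.383,0.031],[0,0,0.247]],
  [1,[0.426,-0.383,0.031],[0,0,0.247]],
])

```text
clock: 1.52
position: [0.5075, -0.0894, 0.1986]
orientation: [0.996, 0.09, -0.002, -0.001]
ft_force: [-1.4, -0.1, 0.0]
grip_width: -0.003
```

Run:
```python
from h import *
st(); shift([*loc(-66,-112),.07])
im=viewer.camera("wrist"); cv2.imwrite("pics/w1.png",im[:,:,::-1])
```

```text
t 1.52 pos [ 0.5075 -0.0894  0.1986] loc [ -66.8 -111.4] F [-1.45 -0.1   0.01] grip -0.003 q [-0.37 -0.04  1.99 -0.    1.19  1.02]
shift [0.0012 0.0008 0.1286] turn [-0.0017  0.0037  0.0025]
```

View pics/w1.png

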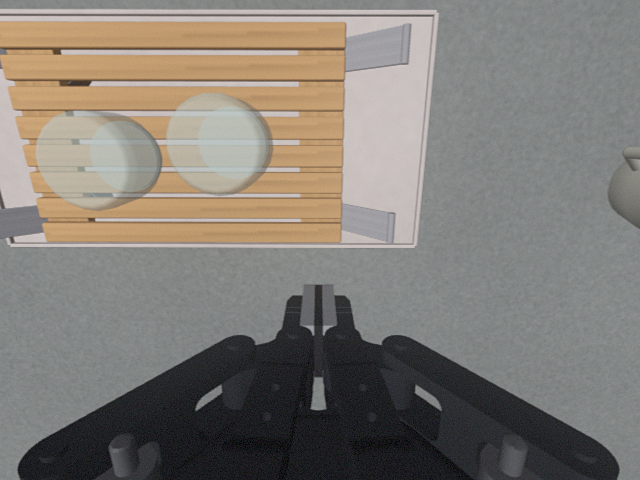

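Run:
```python
from h import *
c=viewer.get_calibration("wrist");s=env.get_state()
T=np.eye(4);T[:3,:3]=R.from_quat(s["orientation"]).as_matrix();T[:3,3]=s["position"]
P=T@c["hand_eye"]
for px,z in (((342,242),.058),((346,23),.058),((418,246),.009),((438,11),.009),((388,242),.05),((411,25),.05)):
    d=P[:3,:3]@np.linalg.inv(c["camera_matrix"])@np.r_[px,1]; p=P[:3,3]+d*((z-P[2,3])/d[2]); print(px,tolocal(p).round(1))
```

```text
(342, 242) [ -82.6 -135.2]
(346, 23) [  85.5 -134.3]
(418, 246) [-103.  -217.5]
(438, 11) [ 107.4 -215.6]
(388, 242) [ -85.2 -177.3]
(411, 25) [  86.3 -183.7]
```

```bash
sed -i 's/C=np.array.*; YAW/C=np.array([.555,.0305]); YAW/' h.py
python3 - <<'E'
from h import *
st(); shift([*loc(-66,-112),.07])
E
```

```text
t 1.57 pos [ 0.5081 -0.0905  0.1999] loc [ -67.6 -110.8] F [-0.21  0.3   0.57] grip 0.0 q [-0.37 -0.04  1.99 -0.    1.19  1.02]
shift [0.0018 0.0012 0.1299] turn [-0.0003  0.0015  0.0009]
```

send_rows([
  [1,[0.002,0.001,0.03],[0,0,0]],
  [1,[0.002,0.001,0.06],[0,0,0]],
  [1,[0.002,0.001,0.09],[0,0,0]],
  [1,[0.002,0.001,0.115],[0,0,0]],
  [1,[0.002,0.001,0.125],[0,0,0]],
  [1,[0.002,0.001,0.13],[0,0,0]],
  [1,[0.002,0.001,0.134],[0,0,0]],
  [1,[0.002,0.001,0.136],[0,0,0]],
  [1,[0.002,0.001,0.138],[0,0,0]],
  [1,[0.002,0.001,0.138],[0,0,0]],
  [1,[0.002,0.001,0.138],[0,0,0]],
])

```text
clock: 2.48
position: [0.5113, -0.0913, 0.0634]
orientation: [0.996, 0.089, 0.001, 0.0]
ft_force: [-0.6, 0.1, 0.1]
grip_width: 0.001
```

Run:
```python
from h import *
st()
```

```text
t 2.48 pos [ 0.5113 -0.0913  0.0634] loc [ -64.5 -112.2] F [-0.58  0.13  0.14] grip 0.001 q [-0.37  0.15  2.07  0.    0.91  1.02]
```

send_rows([
  [1,[0,0,0.001],[0,0,0]],
  [1,[0,0,0.002],[0,0,0]],
  [1,[0,0,0.003],[0,0,0]],
  [1,[0,0,0.004],[0,0,0]],
  [1,[0,0,0.004],[0,0,0]],
])

```text
clock: 2.9
position: [0.5106, -0.091, 0.0581]
orientation: [0.996, 0.089, -0.0, -0.0]
ft_force: [0.1, 0.2, -0.0]
grip_width: -0.0
```

send_rows([
  [1,[0,0,0.001],[0,0,0]],
  [1,[0,0,0.001],[0,0,0]],
])

```text
clock: 3.07
position: [0.5106, -0.0911, 0.0574]
orientation: [0.996, 0.089, -0.0, -0.0]
ft_force: [-0.6, 1.0, 1.9]
grip_width: -0.001
```

send_rows([
  [1,[0,0,0.001],[0,0,0]],
  [1,[0,0,0.001],[0,0,0]],
])

```text
clock: 3.23
position: [0.5106, -0.0912, 0.0564]
orientation: [0.996, 0.089, -0.0, 0.0]
ft_force: [-2.0, -1.3, 2.1]
grip_width: -0.002
```

send_rows([
  [1,[0,0,0.001],[0,0,0]],
  [1,[0,0,0.001],[0,0,0]],
  [1,[0,0,0.001],[0,0,0]],
])

```text
clock: 3.48
position: [0.5106, -0.0912, 0.0554]
orientation: [0.996, 0.089, -0.0, 0.0]
ft_force: [-1.4, -0.7, 3.4]
grip_width: -0.0
```

send_rows([
  [1,[0,0,0.001],[0,0,0]],
  [1,[0,0,0.001],[0,0,0]],
  [1,[0,0,0.001],[0,0,0]],
])

```text
clock: 3.73
position: [0.5107, -0.0912, 0.0544]
orientation: [0.996, 0.089, 0.0, 0.0]
ft_force: [-2.5, -1.1, 3.9]
grip_width: -0.001
```

send_rows([
  [1,[0,0,0.001],[0,0,0]],
  [1,[0,0,0.001],[0,0,0]],
  [1,[0,0,0.001],[0,0,0]],
])

```text
clock: 3.98
position: [0.5107, -0.0912, 0.0534]
orientation: [0.996, 0.089, 0.0, 0.0]
ft_force: [-2.0, -1.8, 3.7]
grip_width: 0.001
```

send_rows([
  [1,[0,0,0.001],[0,0,0]],
  [1,[0,0,0.001],[0,0,0]],
  [1,[0,0,0.001],[0,0,0]],
])

```text
clock: 4.23
position: [0.5108, -0.0912, 0.0526]
orientation: [0.996, 0.089, 0.0, 0.0]
ft_force: [-2.2, -1.3, 4.7]
grip_width: -0.0
```

send_rows([
  [1,[0,0,0.001],[0,0,0]],
  [1,[0,0,0.001],[0,0,0]],
  [1,[0,0,0.001],[0,0,0]],
])

```text
clock: 4.48
position: [0.5108, -0.0913, 0.0524]
orientation: [0.996, 0.089, -0.0, 0.0]
ft_force: [-4.8, -1.0, 9.4]
grip_width: -0.003
```

Run:
```python
from h import *
st()
im=viewer.camera("wrist"); cv2.imwrite("pics/w2.png",im[:,:,::-1])
im=viewer.camera("scene"); cv2.imwrite("pics/s2.png",cv2.resize(im[160:320,230:410,::-1],None,fx=3.5,fy=3.5,interpolation=cv2.INTER_CUBIC))
st()
```

```text
t 4.48 pos [ 0.5108 -0.0913  0.0524] loc [ -65.  -112.1] F [-4.82 -0.98  9.4 ] grip -0.003 q [-0.37  0.17  2.08 -0.    0.89  1.02]
t 4.58 pos [ 0.5108 -0.0913  0.0524] loc [ -65.  -112.1] F [-4.38 -1.6  10.64] grip -0.005 q [-0.37  0.17  2.08 -0.    0.89  1.02]
```

View pics/w2.png

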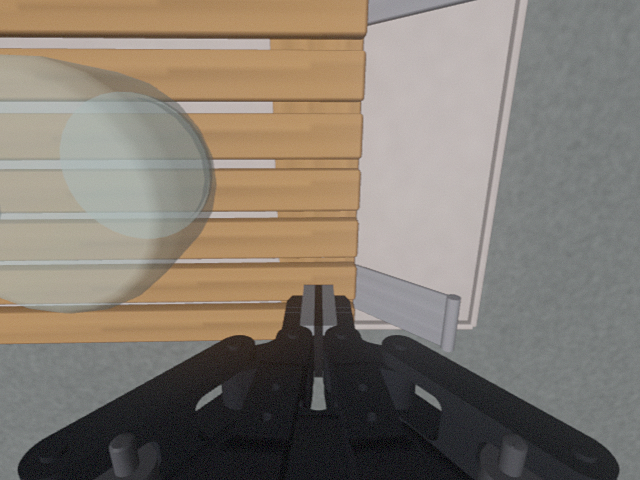

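View pics/s2.png

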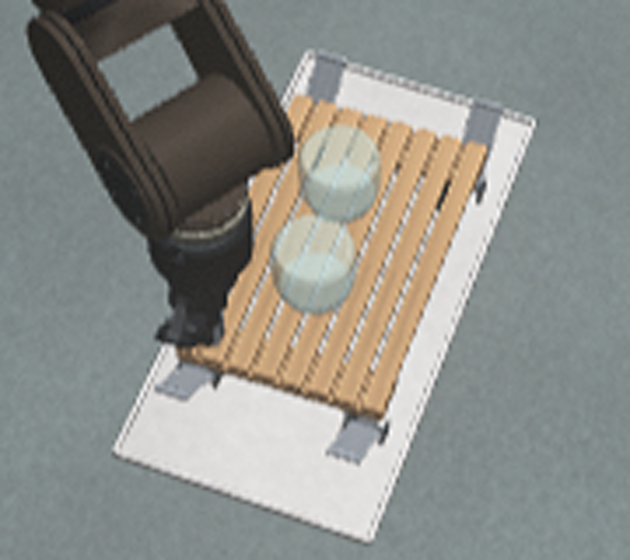

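send_rows([
  [1,[0,0,-0.003],[0,0,0]],
  [1,[0,0,-0.01],[0,0,0]],
  [1,[0,0,-0.03],[0,0,0]],
  [1,[0,0,-0.06],[0,0,0.1]],
  [1,[0,0.005,-0.08],[0,0,0.22]],
  [1,[0,0.01,-0.08],[0,0,0.34]],
  [1,[0,0.02,-0.08],[0,0,0.46]],
  [1,[-0.002,0.03,-0.08],[0,0,0.58]],
  [1,[-0.004,0.04,-0.08],[0,0,0.7]],
  [1,[-0.004,0.05,-0.08],[0,0,0.82]],
  [1,[-0.004,0.05,-0.08],[0,0,0.94]],
  [1,[-0.004,0.05,-0.08],[0,0,1.06]],
  [1,[-0.004,0.05,-0.08],[0,0,1.18]],
  [1,[-0.004,0.05,-0.08],[0,0,1.3]],
  [1,[-0.004,0.05,-0.08],[0,0,1.42]],
  [1,[-0.004,0.05,-0.08],[0,0,1.54]],
  [1,[-0.004,0.05,-0.08],[0,0,1.57]],
  [1,[-0.004,0.05,-0.08],[0,0,1.57]],
])

```text
clock: 6.08
position: [0.5154, -0.1404, 0.1308]
orientation: [0.767, -0.641, -0.0, -0.0]
ft_force: [-0.5, -0.0, -0.4]
grip_width: 0.001
```

Run:
```python
from h import *
im=viewer.camera("wrist"); cv2.imwrite("pics/w3.png",im[:,:,::-1])
st()
c=viewer.get_calibration("wrist");s=env.get_state()
T=np.eye(4);T[:3,:3]=R.from_quat(s["orientation"]).as_matrix();T[:3,3]=s["position"]
Ti=np.linalg.inv(T@c["hand_eye"])
for p in ((-70,-130,58),(-83,-175,58),(-57,-175,58),(-85,-130,58),(-70,-160,45)):
    w=np.r_[loc(p[0],p[1]),p[2]/1000,1]; q=c["camera_matrix"]@(Ti@w)[:3]; print(p,(q/q[2])[:2].round())
print(R.from_quat(s["orientation"]).as_matrix().round(3))
```

```text
t 6.13 pos [ 0.5154 -0.1405  0.1309] loc [ -69.1 -161.3] F [-0.47  0.17 -0.61] grip 0.0 q [-0.46  0.08  2.    0.    1.05  2.51]
(-70, -130, 58) [320. 295.]
(-83, -175, 58) [340. 233.]
(-57, -175, 58) [300. 233.]
(-85, -130, 58) [341. 295.]
(-70, -160, 45) [320. 248.]
[[ 0.178 -0.984 -0.   ]
 [-0.984 -0.178  0.001]
 [-0.001 -0.    -1.   ]]
```

View pics/w3.png

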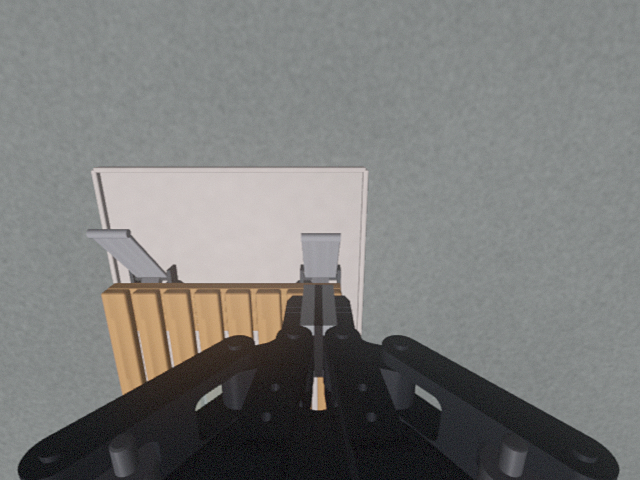

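send_rows([
  [1,[0.003,0,0.025],[0,0,0]],
  [1,[0.006,0,0.05],[0,0,0]],
  [1,[0.006,0,0.065],[0,0,0]],
  [1,[0.006,0,0.07],[0,0,0]],
  [1,[0.006,0,0.074],[0,0,0]],
  [1,[0.006,0,0.078],[0,0,0]],
  [1,[0.006,0,0.082],[0,0,0]],
  [1,[0.006,0,0.086],[0,0,0]],
  [1,[0.006,0,0.09],[0,0,0]],
  [1,[0.006,0,0.09],[0,0,0]],
])

```text
clock: 6.97
position: [0.5165, -0.1467, 0.0409]
orientation: [0.767, -0.641, -0.0, -0.0]
ft_force: [0.3, 0.3, -0.3]
grip_width: -0.001
```

send_rows([
  [1,[0,0,0.004],[0,0,0]],
  [1,[0,0,0.008],[0,0,0]],
  [1,[0,0,0.012],[0,0,0]],
  [1,[0,0,0.016],[0,0,0]],
  [1,[0,0,0.02],[0,0,0]],
  [1,[0,0,0.022],[0,0,0]],
  [1,[0,0,0.022],[0,0,0]],
])

```text
clock: 7.55
position: [0.5161, -0.1466, 0.0185]
orientation: [0.767, -0.641, -0.001, 0.0]
ft_force: [-0.2, 0.3, 0.6]
grip_width: 0.0
```

Run:
```python
from h import *
st()
im=viewer.camera("wrist"); cv2.imwrite("pics/w4.png",im[:,:,::-1])
```

```text
t 7.55 pos [ 0.5161 -0.1466  0.0185] loc [ -69.5 -167.5] F [-0.24  0.32  0.63] grip 0.0 q [-0.47  0.27  2.04  0.    0.84  2.5 ]
```

View pics/w4.png

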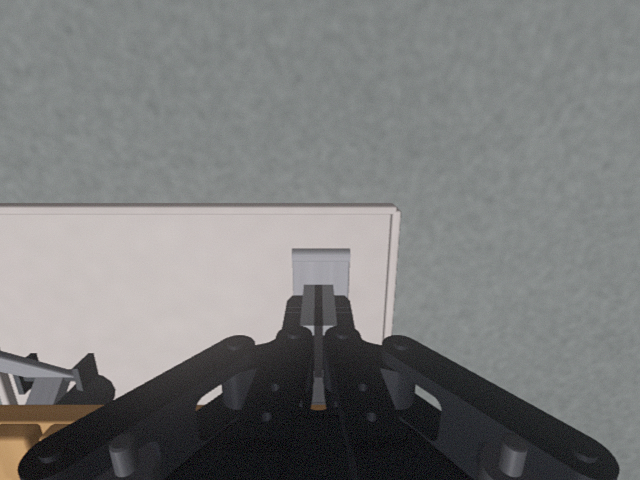

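send_rows([
  [1,[0,0,0.001],[0,0,0]],
  [1,[0,0,0.002],[0,0,0]],
  [1,[0,0,0.003],[0,0,0]],
  [1,[0,0,0.004],[0,0,0]],
  [1,[0,0,0.004],[0,0,0]],
  [1,[0,0,0.004],[0,0,0]],
])

```text
clock: 8.1
position: [0.5166, -0.1469, 0.0152]
orientation: [0.767, -0.641, -0.0, -0.0]
ft_force: [-0.0, 0.0, -0.7]
grip_width: -0.001
```

send_rows([
  [1,[0,0,0.001],[0,0,0]],
  [1,[0,0,0.001],[0,0,0]],
  [1,[0,0,0.001],[0,0,0]],
])

```text
clock: 8.35
position: [0.5167, -0.1469, 0.0143]
orientation: [0.767, -0.641, 0.0, -0.0]
ft_force: [-0.6, 0.5, -0.0]
grip_width: -0.001
```

send_rows([
  [1,[0,0,0.001],[0,0,0]],
  [1,[0,0,0.001],[0,0,0]],
  [1,[0,0,0.001],[0,0,0]],
])

```text
clock: 8.6
position: [0.5167, -0.1469, 0.0135]
orientation: [0.767, -0.641, 0.0, -0.0]
ft_force: [-0.9, 0.3, 1.9]
grip_width: -0.001
```

send_rows([
  [1,[0,0,0.001],[0,0,0]],
  [1,[0,0,0.001],[0,0,0]],
  [1,[0,0,0.001],[0,0,0]],
])

```text
clock: 8.85
position: [0.5168, -0.1469, 0.0133]
orientation: [0.767, -0.641, -0.0, 0.0]
ft_force: [-2.5, 1.3, 6.7]
grip_width: 0.002
```

Bottomed on its stop at 13.3 mm. Lift off and check.

send_rows([
  [1,[0,0,-0.004],[0,0,0]],
  [1,[0,0,-0.025],[0,0,0]],
  [1,[0,0,-0.055],[0,0,0]],
  [1,[0,0,-0.085],[0,0,0]],
  [1,[0,0,-0.1],[0,0,0]],
  [1,[0,0,-0.1],[0,0,0]],
])

```text
clock: 9.35
position: [0.5194, -0.1482, 0.1169]
orientation: [0.767, -0.641, 0.004, -0.001]
ft_force: [-0.3, -0.4, 0.3]
grip_width: 0.002
```

Run:
```python
from h import *
st()
a=viewer.camera("wrist"); cv2.imwrite("pics/w5.png",a[:,:,::-1])
im=viewer.camera("scene"); cv2.imwrite("pics/s5.png",cv2.resize(im[160:320,230:410,::-1],None,fx=3.5,fy=3.5,interpolation=cv2.INTER_CUBIC))
shift([*loc(-66,-114),.066])
```

```text
t 9.35 pos [ 0.5194 -0.1482  0.1169] loc [ -66.6 -169.6] F [-0.25 -0.38  0.35] grip 0.002 q [-0.47  0.11  2.    0.    1.02  2.5 ]
shift [-0.0539 -0.003   0.0464] turn [-2.0000e-04 -1.1000e-03 -1.5697e+00]
```

View pics/w5.png

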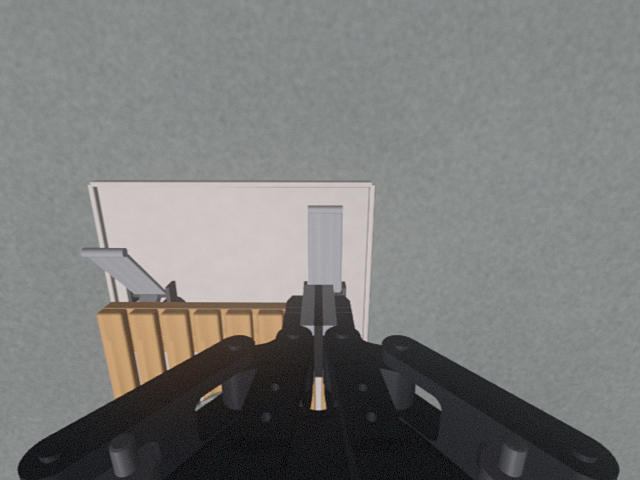

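View pics/s5.png

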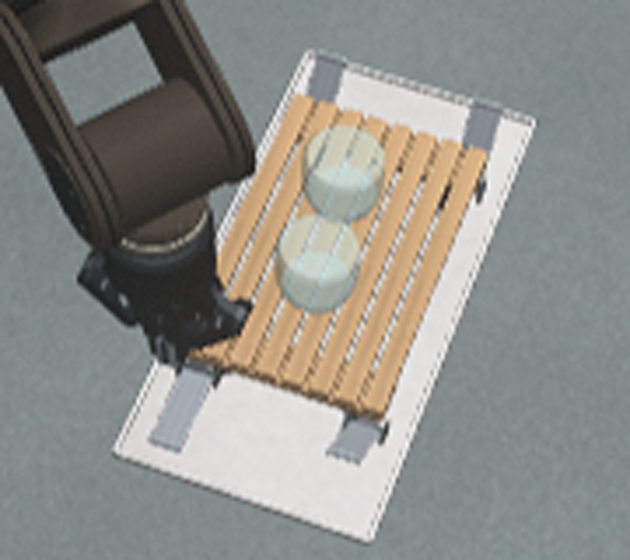

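send_rows([
  [1,[-0.02,-0.001,0],[0,0,0]],
  [1,[-0.04,-0.002,0],[0,0,0]],
  [1,[-0.053,-0.002,0.01],[0,0,0]],
  [1,[-0.053,-0.002,0.03],[0,0,0]],
  [1,[-0.053,-0.002,0.042],[0,0,0]],
  [1,[-0.053,-0.002,0.046],[0,0,0]],
  [1,[-0.053,-0.002,0.049],[0,0,0]],
  [1,[-0.053,-0.002,0.049],[0,0,0]],
  [1,[-0.053,-0.002,0.049],[0,0,0]],
])

```text
clock: 10.2
position: [0.5095, -0.0949, 0.0635]
orientation: [0.767, -0.641, 0.0, -0.0]
ft_force: [-0.6, 0.6, -0.2]
grip_width: -0.002
```

Run:
```python
from h import *
st()
```

```text
t 10.2 pos [ 0.5095 -0.0949  0.0635] loc [ -66.9 -115.4] F [-0.6   0.62 -0.19] grip -0.002 q [-0.38  0.15  2.07 -0.    0.91  2.58]
```

send_rows([
  [1,[-0.001,0,0.001],[0,0,0]],
  [1,[-0.002,0,0.002],[0,0,0]],
  [1,[-0.002,0,0.003],[0,0,0]],
  [1,[-0.002,0,0.004],[0,0,0]],
  [1,[-0.002,0,0.005],[0,0,0]],
  [1,[-0.002,0,0.005],[0,0,0]],
])

```text
clock: 10.7
position: [0.5087, -0.0924, 0.0582]
orientation: [0.767, -0.641, -0.0, 0.0]
ft_force: [-0.2, -0.2, 0.5]
grip_width: 0.001
```

send_rows([
  [1,[0,0,0.001],[0,0,0]],
  [1,[0,0,0.001],[0,0,0]],
  [1,[0,0,0.001],[0,0,0]],
])

```text
clock: 10.95
position: [0.5088, -0.0925, 0.0575]
orientation: [0.767, -0.641, -0.0, 0.0]
ft_force: [-1.3, -0.1, 1.6]
grip_width: 0.002
```

send_rows([
  [1,[0,0,0.0005],[0,0,0]],
  [1,[0,0,0.0005],[0,0,0]],
  [1,[0,0,0.0005],[0,0,0]],
])

```text
clock: 11.2
position: [0.5088, -0.0925, 0.0569]
orientation: [0.767, -0.641, 0.0, 0.0]
ft_force: [-1.0, -0.6, 2.4]
grip_width: 0.0
```

send_rows([
  [1,[0,0,0.0005],[0,0,0]],
  [1,[0,0,0.001],[0,0,0]],
  [1,[0,0,0.001],[0,0,0]],
  [1,[0,0,0.001],[0,0,0]],
])

```text
clock: 11.53
position: [0.5088, -0.0926, 0.0562]
orientation: [0.767, -0.641, -0.0, 0.0]
ft_force: [-3.5, -0.7, 4.3]
grip_width: -0.003
```

send_rows([
  [1,[0,0,0.0005],[0,0,0]],
  [1,[0,0,0.0005],[0,0,0]],
  [1,[0,0,0.0005],[0,0,0]],
])

```text
clock: 11.78
position: [0.5089, -0.0926, 0.0561]
orientation: [0.767, -0.641, -0.0, 0.0]
ft_force: [-4.3, 0.0, 7.4]
grip_width: 0.002
```

send_rows([
  [1,[0,0.0003,0.0003],[0,0,0]],
  [1,[0,0.0005,0.0004],[0,0,0]],
  [1,[0,0.0005,0.0004],[0,0,0]],
  [1,[0,0.0005,0.0004],[0,0,0]],
])

```text
clock: 12.12
position: [0.5089, -0.0926, 0.0561]
orientation: [0.767, -0.641, 0.0, -0.0]
ft_force: [-3.8, -0.0, 7.5]
grip_width: -0.0
```

Run:
```python
from h import *
st()
a=viewer.camera("wrist"); cv2.imwrite("pics/w6.png",a[:,:,::-1])
for n in ("scene","top"):
    im=viewer.camera(n); cr=im[160:320,230:410,::-1] if n=="scene" else im[165:310,205:425,::-1]
    cv2.imwrite(f"pics/{n}6.png",cv2.resize(cr,None,fx=3.5,fy=3.5,interpolation=cv2.INTER_CUBIC))
    st()
```

```text
t 12.12 pos [ 0.5089 -0.0926  0.0561] loc [ -67.2 -113. ] F [-3.83 -0.    7.45] grip -0.0 q [-0.38  0.16  2.08  0.    0.9   2.59]
t 12.22 pos [ 0.5088 -0.0926  0.056 ] loc [ -67.2 -113. ] F [-3.59 -0.07  8.05] grip -0.004 q [-0.38  0.16  2.08  0.    0.9   2.59]
t 12.27 pos [ 0.5088 -0.0926  0.0561] loc [ -67.2 -113. ] F [-3.88  0.87  8.93] grip -0.001 q [-0.38  0.16  2.08  0.    0.9   2.59]
```

View pics/scene6.png

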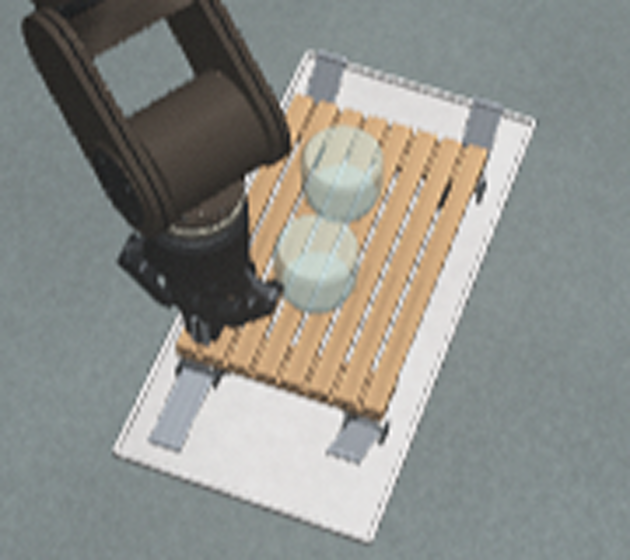

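View pics/w6.png

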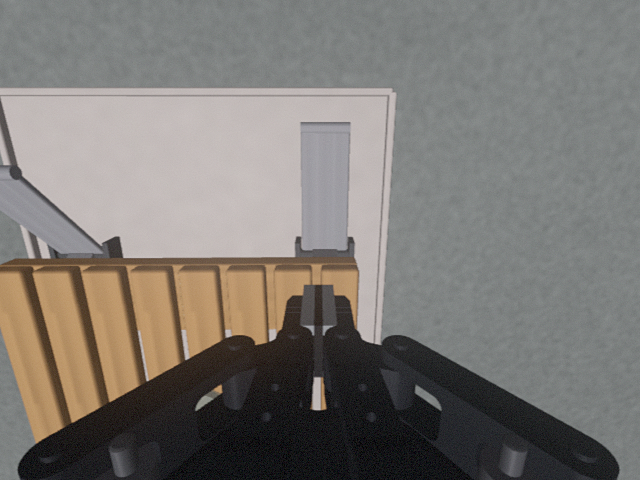

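send_rows([
  [1,[0,0,0],[0,0,0]],
  [1,[0,0,0],[0,0,0]],
  [1,[0,0,0],[0,0,0]],
  [1,[0,0,0],[0,0,0]],
  [1,[0,0,0],[0,0,0]],
  [1,[0,0,0],[0,0,0]],
  [1,[0,0,0],[0,0,0]],
  [1,[0,0,0],[0,0,0]],
])

```text
clock: 12.93
position: [0.5088, -0.0926, 0.056]
orientation: [0.767, -0.641, 0.0, -0.0]
ft_force: [-3.7, 0.8, 8.1]
grip_width: -0.001
```

Holding steady at about 8 N with a 2 mm sink, so I'm handing in.

```bash
python3 -c "
from plant import env
print(env.hand_in())"
```

```text
the job is handed in; nothing more can be done
None
```

The soft foot was at corner_2 (near-right). I pressed only its leaf, shim_2, down flat, and handed the job in at about 13 s while holding that corner down.

- **Finding the corner:** corner_2 was the first I pressed. It sank about 5.5 mm at 4.7 N and then bottomed out, with force rising to about 10 N. That matched the soft foot clearly, so I did not press the other three corners.
- **Folding the shim:** I pressed the leaf until it met its stop at about 13.3 mm, with 6.7 N. The pictures afterwards show leaf_2 flat and the other three still standing.
- **Final press:** corner_2 now sinks only about 2 mm (finger at 56 mm). It carried a steady downward push of about 8 N for the last 0.7 s before hand-in.
- **Disagreements:** a sideways force of about 4 N stayed on the finger during the final press, and a 0.5 mm adjustment barely reduced it. The wrist camera put the rack edge about 3 to 5 mm further out in y than the top camera did, so I used a position in between. In the last pictures the rack and jars look unmoved by eye. I did not check the jug and bottle at the end.

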